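# Ice the sauce well: shut the drain cock, stand the bottles in, scoop the ice

## Robot

A 6-joint arm with a two-finger parallel gripper is mounted at the origin on the work surface. World frame = base frame: x ahead of the robot, y to its left, z up, the work surface at z = 0. Lengths are in m, angles in rad, forces in N, time in s.
With the tool pointing down it reaches from about 0.275 to 0.825 m from the base axis. Payload 4.9 kg.
Tool frame: the origin (TCP) lies midway between the tips of the shut fingers; the grasp point (between the pads) lies 19 mm behind it (bot.grip_depth is the distance from the TCP to the grasp point, in m); z points along the fingers, y is the line along which they close (so a half turn about z gives the same grasp; the last joint's range is limited). The gripper opens to 85 mm and grips with 20 to 120 N. Pads are 22 mm wide; open, the fingers measure 114 mm over their backs; the gripper's body (76 mm by 85 mm) begins 54 mm behind the grasp point. The pads swing forward as they close: fully open they stand 13 mm farther back than shut.
Start: joints at [0.969, 0.326, -0.193, 1.052, 0, 1.437], TCP at [0.248, 0.491, 0.231] pointing down, gripper open.
Joint ranges: [-2.65, 2.65], [-0.97, 1.79], [-1.3, 1.35], [-1.93, 2.1], [-1.47, 1.37], [-3.14, 3.14]. Speed limits (rad/s): [2.57, 2.57, 3.14, 3.14, 3.14, 3.14].

## Interface

Orientations are given as a unit quaternion [w, x, y, z].
In Python, from cell import bot gives the robot as it stands. Calls block until the motion is done:
- bot.move_pose(position, orientation): joint-space move of the TCP to a pose.
- bot.move_linear(position, speed=0.15, rotation=None, until_force=None): straight line of the TCP; rotation=None keeps the orientation; speed is the mean speed in m/s. With until_force (N) it stops when the force on the tool has changed by that much, and returns True; else False.
- bot.goto_joints(angles): joint-space move.
- bot.set_gripper(opening, grasp_force=None): opening from 0.0 (shut) to 1.0 (fully open); grasp_force is the grip in N (None keeps the last); returns when the fingers have stopped.
- bot.wait(seconds).
- bot.solve_ik(position, orientation): joint angles nearest the present ones, or None.
- bot.camera(name): name is "scene" or "top"; returns the picture (420x560x3 uint8, red, green, blue); there is no depth.
- bot.calibration(name): a dict with "mtx" (3x3 intrinsics, pixels), "extrinsics" (4x4, takes a point from world to camera coordinates). Camera axes: x right, y down, z forward; pixel columns grow to the right and rows downward; lengths in m; the calibration is good to about 2 mm. A picture is of the moment at which its call begins. calibration takes no time and is no camera call.
A pose or a line that the arm cannot do raises bot.PlanningError and nothing moves.
- bot.close_job(): hands the job in; it is judged then, once.
Trained networks look in the newest picture that a camera, given by its name, has taken for a name from the list of things; names that differ only in an ending like _2 or _b are one class to them, and where a whole thing is asked for, a point or a joint stands for the part that bears it (a point fixed in the world has none). Each returns a list of dicts, best first, with "confidence" (0 to 1); they miss things now and then, are a little off and sometimes report something else, mostly with a low value. They report only what shows in the picture. A call takes as long as a camera call. They do not tell look-alikes from the thing itself.
- bot.search_frame(camera, thing): "bbox" ([left, top, width, height] in pixels, round what is visible of it).
Readings, each from a call of its own:
- bot.read_clock(): time.
- bot.read_joint_positions(): joint angles.
- bot.read_joint_vel(): joint speeds.
- bot.read_joint_efforts(): joint torques, N m.
- bot.read_position(): TCP position.
- bot.read_tool_rot(): TCP orientation.
- bot.read_ft_force(): force on the tool from outside, world axes, zero at the start.
- bot.read_moment(): the same for the moment, N m.
- bot.read_gripper_width(): opening from 0.0 (shut) to 1.0 (fully open).
- bot.read_finger_force(): force on a finger pad.
Only numpy, scipy, OpenCV 4.12 (cv2) and the standard library are available. Lean on these libraries where they do the work, as an engineer would, in place of code of your own. Each camera call takes 0.05 s, during which the arm holds its last target. There are 200 camera calls.

## Task

Get the white sauce tub ready for service. First shut its drain: the taper plug has only been dropped into the cock, so push it down firmly while you turn its T-handle square across the pipe, until its collar is down on the cock (or nearly touching) and it stays put. Then stand every small sauce bottle upright on the tub's floor, move all the ice from the steel pan into the tub with the scoop (never touch ice with the fingers), and lay the scoop flat back in its white tray, leaving the other crockery and jars where they are.

Things in the scene. Friction and masses are not known exactly. Their poses are not given: they have to be found in the camera images.
- tub: White plastic tub (the ice well), fixed, open, 220 mm (its x) by 240 mm (its y). Origin under its middle at table height; z up. Rim 120 mm above the table, walls 6 mm. A level drain pipe leaves the middle of its +y wall 52 mm above the table, along the tub's y axis, to a brass drain cock with a down-turned spout and drip dish (reaching to tub y = 0.27).
- tub_floor (a point): Middle of the tub's inner floor (208 by 228 mm inside), 31 mm above the table; axes as the tub's.
- tap_mouth (a point): Centre of the mouth of the cock's tapered seat (1 in 6 on diameter), on the plug's axis: 72 mm outside the tub's +y wall, 82 mm above the table; axes as the tub's. Friction peg: pressed alone with 25 N the plug sinks about half way; turned unpressed it works loose and rises; turned under 12 to 20 N of push it sinks within a quarter turn until the collar meets the mouth, and stays.
- plug: Loose taper plug, 0.2 kg, standing upright in the cock: tapered shank, 32 mm wide and 5 mm thick collar, T-handle on top. Origin on the axis at the collar's underside, z up, x along the T-handle's bar. Starts with the collar 6 to 7 mm above the mouth and the bar along the pipe (open) within 20 degrees. Shut: bar square across the pipe (plug x parallel to tub x, either way round).
- plug_grip (a point): Centre of the T-handle's bar, 34 mm above the plug's origin. The bar is 60 mm long, 11 mm thick and 24 mm high; the stem under it is 10 mm thick. Turn whichever way is nearer; turning under push takes 0.4 to 0.9 N m.
- ice_pan: Steel pan with the ice, fixed, 176 mm (its x) by 162 mm (its y), rim 45 mm above the table, walls 3 mm. Origin under its middle at table height; +x points to its far end. Its level, perforated drain floor is 8 mm above the table. The ice lies in its far half.
- scoop: Aluminium ice scoop, 0.13 kg, lying in its tray. Origin in the middle of the bowl's flat underside; x out of the open nose, z up. Bowl 90 mm long, 78 wide (73 inside), floor 2.5 thick, sides up to 40 high, ending 15 short of the nose, back wall 40 high at x = -45. The black handle is a level bar, 16 mm wide, 20 high, its centre line 72 mm above the underside, from x = -54 to x = -169.
- scoop_grip (a point): A point to hold the scoop's handle: on its centre line, 100 mm behind and 72 mm above the scoop's origin; axes as the scoop's.
- scoop_nose (a point): Middle of the scoop's front lower edge, 45 mm ahead of its origin; axes as the scoop's.
- scoop_tray_in (a point): Centre of the inner floor (4 mm above the table) of the scoop's white tray, 200 mm (x) by 105 mm (y) with a rim 12 mm high, fixed; axes as the tray's. The scoop's bowl lies in the tray, its handle over the -x rim.
- ice0: A lump of ice, an about 28 mm wide rounded cube, 14 g, that rolls when pushed or tipped; origin at its centre. Four to seven lumps (of ice0 to ice6) are there, in the steel pan.
- ice1: A lump of ice, an about 28 mm wide rounded cube, 14 g, that rolls when pushed or tipped; origin at its centre. Four to seven lumps (of ice0 to ice6) are there, in the steel pan.
- ice2: A lump of ice, an about 28 mm wide rounded cube, 14 g, that rolls when pushed or tipped; origin at its centre. Four to seven lumps (of ice0 to ice6) are there, in the steel pan.
- ice3: A lump of ice, an about 28 mm wide rounded cube, 14 g, that rolls when pushed or tipped; origin at its centre. Four to seven lumps (of ice0 to ice6) are there, in the steel pan.
- ice4: A lump of ice, an about 28 mm wide rounded cube, 14 g, that rolls when pushed or tipped; origin at its centre. Four to seven lumps (of ice0 to ice6) are there, in the steel pan.
- ice5: A lump of ice, an about 28 mm wide rounded cube, 14 g, that rolls when pushed or tipped; origin at its centre. Four to seven lumps (of ice0 to ice6) are there, in the steel pan.
- ice6: A lump of ice, an about 28 mm wide rounded cube, 14 g, that rolls when pushed or tipped; origin at its centre. Four to seven lumps (of ice0 to ice6) are there, in the steel pan.
- sauce0: Small sauce bottle, dark with a red band and black cap, 58 mm wide, 190 mm high, 0.3 to 0.5 kg, standing on the table in front of the tub; origin at the centre of its underside, z up. Its 23 mm thick neck runs from 144 to 174 mm above the origin, the 27 mm wide cap from there to the top. Two or three (of sauce0 to sauce2) are there.
- sauce1: Small sauce bottle, dark with a red band and black cap, 58 mm wide, 190 mm high, 0.3 to 0.5 kg, standing on the table in front of the tub; origin at the centre of its underside, z up. Its 23 mm thick neck runs from 144 to 174 mm above the origin, the 27 mm wide cap from there to the top. Two or three (of sauce0 to sauce2) are there.
- sauce2: Small sauce bottle, dark with a red band and black cap, 58 mm wide, 190 mm high, 0.3 to 0.5 kg, standing on the table in front of the tub; origin at the centre of its underside, z up. Its 23 mm thick neck runs from 144 to 174 mm above the origin, the 27 mm wide cap from there to the top. Two or three (of sauce0 to sauce2) are there.
- pepper_can: Bystander: can, 52 mm wide, 85 mm high, origin at its underside. Leave it.
- spice_jar: Bystander: brown jar, 52 mm wide, 90 mm high, origin at its underside. Leave it.
- tea_cup: Bystander: white cup, 72 mm wide, 75 mm high, origin at its underside. Leave it.
- dish: Bystander: small white dish, 90 mm wide, 18 mm high, origin at its underside. Leave it.
Mind the look-alikes: they are no part of the job. There is more than one size of the plug; the one meant has the size given above.

How it is judged:
On the way, in this order (a step that is already met when the one before it is completed fails the run):
1. the drain plug is pressed and turned shut and stays so, let go (z of plug in the frame of tap_mouth below 0.0025 m and horizontal distance between plug and tap_mouth below 0.004 m and angle between plug's own z axis and vertical below 0.1 rad and angle between the x axis of plug and the x axis of tub, either way round below 0.2 rad and contact force between the fingers and plug below 0.2 N), for 0.5 s.
2. all the ice is in the tub (x of ice0 in the frame of tub_floor between -0.105 and 0.105 m and y of ice0 in the frame of tub_floor between -0.115 and 0.115 m and z of ice0 in the frame of tub_floor between 0 and 0.08 m and x of ice1 in the frame of tub_floor between -0.105 and 0.105 m and y of ice1 in the frame of tub_floor between -0.115 and 0.115 m and z of ice1 in the frame of tub_floor between 0 and 0.08 m and x of ice2 in the frame of tub_floor between -0.105 and 0.105 m and y of ice2 in the frame of tub_floor between -0.115 and 0.115 m and z of ice2 in the frame of tub_floor between 0 and 0.08 m and x of ice3 in the frame of tub_floor between -0.105 and 0.105 m and y of ice3 in the frame of tub_floor between -0.115 and 0.115 m and z of ice3 in the frame of tub_floor between 0 and 0.08 m and x of ice4 in the frame of tub_floor between -0.105 and 0.105 m and y of ice4 in the frame of tub_floor between -0.115 and 0.115 m and z of ice4 in the frame of tub_floor between 0 and 0.08 m and x of ice5 in the frame of tub_floor between -0.105 and 0.105 m and y of ice5 in the frame of tub_floor between -0.115 and 0.115 m and z of ice5 in the frame of tub_floor between 0 and 0.08 m and x of ice6 in the frame of tub_floor between -0.105 and 0.105 m and y of ice6 in the frame of tub_floor between -0.115 and 0.115 m and z of ice6 in the frame of tub_floor between 0 and 0.08 m), for 0.3 s.
At the end, for the whole second after the job is handed in: Plug collar within 2.5 mm of the mouth, its bar within 0.2 rad of square across the pipe; all ice inside the tub; every bottle upright on the tub's floor; scoop lying level with its bowl in its tray; nothing held (all of step 2 and z of plug in the frame of tap_mouth below 0.0025 m and horizontal distance between plug and tap_mouth below 0.004 m and angle between plug's own z axis and vertical below 0.1 rad and angle between the x axis of plug and the x axis of tub, either way round below 0.2 rad and x of sauce0 in the frame of tub_floor between -0.1 and 0.1 m and y of sauce0 in the frame of tub_floor between -0.11 and 0.11 m and z of sauce0 in the frame of tub_floor between -0.004 and 0.005 m and angle between each of sauce0, sauce1, sauce2's own z axis and vertical below 0.12 rad and linear speed of each of sauce0, sauce1, sauce2 below 0.05 m/s and x of sauce1 in the frame of tub_floor between -0.1 and 0.1 m and y of sauce1 in the frame of tub_floor between -0.11 and 0.11 m and z of sauce1 in the frame of tub_floor between -0.004 and 0.005 m and x of sauce2 in the frame of tub_floor between -0.1 and 0.1 m and y of sauce2 in the frame of tub_floor between -0.11 and 0.11 m and z of sauce2 in the frame of tub_floor between -0.004 and 0.005 m and x of scoop in the frame of scoop_tray_in between -0.07 and 0.07 m and y of scoop in the frame of scoop_tray_in between -0.025 and 0.025 m and z of scoop in the frame of scoop_tray_in between -0.004 and 0.006 m and angle between scoop's own z axis and vertical below 0.08 rad and linear speed of scoop below 0.03 m/s); the robot touches nothing.
It fails at once if the fingers touched the ice (contact force between the fingers and ice0 above 0.3 N or contact force between the fingers and ice1 above 0.3 N or contact force between the fingers and ice2 above 0.3 N or contact force between the fingers and ice3 above 0.3 N or contact force between the fingers and ice4 above 0.3 N or contact force between the fingers and ice5 above 0.3 N or contact force between the fingers and ice6 above 0.3 N).
It fails at once if a bystander was knocked aside (distance of any of pepper_can, spice_jar, tea_cup, dish from where it was at the start of the episode above 0.03 m).
Of ice0, ice1, ice2, ice3, ice4, ice5, ice6 only 4 to 7 are there at a start; the rules pass over those that are not, and their reading is None.
Of sauce0, sauce1, sauce2 only 2 to 3 are there at a start; the rules pass over those that are not, and their reading is None.
At some moment in a run one of scoop may be knocked a few centimetres aside while the robot is not near it.
It also fails if it takes over 210 s, if anything falls off the work surface, if the arm or the gripper's body presses on something with over 40 N, if the wrist force passes 120 N, or if a joint passes its speed limit or range.

## Working session

There is one attempt and no reset: what is moved stays moved. The work goes in short steps, each a Python script; the robot and the scene stay as the last script left them, time stands still between calls to the robot, and variables do not carry over. Pictures are saved under pics/ and viewed, at most 14 in all, crops included, and the job is handed in when it is done.

```bash
ls; mkdir -p pics; python3 - <<'E'
from cell import bot
import cv2
for n in("scene","top"):
    im=bot.camera(n); cv2.imwrite(f"pics/{n}0.png",im[:,:,::-1])
    c=bot.calibration(n); print(n,c["mtx"].tolist(),c["extrinsics"].round(4).tolist() if hasattr(c["extrinsics"],'round') else c["extrinsics"])
    for t in("tub","plug","ice_pan","scoop","scoop_tray_in","ice0","sauce0","pepper_can","spice_jar","tea_cup","dish"):
        print(t,[(d["bbox"],round(d["confidence"],2)) for d in bot.search_frame(n,t)])
print(bot.read_clock())
E
```

```text
pics
scene [[389.88946696832045, 0.0, 281.9698875510494], [0.0, 389.88946696832045, 209.17001626214207], [0.0, 0.0, 1.0]] [[-0.873, 0.4875, 0.0127, 0.4603], [0.2831, 0.5278, -0.8008, -0.0707], [-0.3971, -0.6956, -0.5988, 1.0583], [0.0, 0.0, 0.0, 1.0]]
tub [([137.7, 123.2, 119.7, 138.6], 0.82)]
plug [([268.6, 208.3, 19.0, 38.3], 0.81), ([214.3, 185.7, 12.3, 27.7], 0.79), ([307.5, 123.4, 30.1, 40.8], 0.76), ([283.9, 207.4, 101.3, 82.4], 0.66), ([342.7, 353.2, 15.5, 19.9], 0.54)]
ice_pan [([297.0, 272.0, 165.0, 134.7], 0.61)]
scoop [([286.3, 207.6, 96.8, 83.2], 0.66), ([313.2, 318.5, 15.6, 14.2], 0.6), ([351.8, 371.3, 15.4, 16.5], 0.17)]
scoop_tray_in [([256.6, 237.2, 112.1, 70.0], 0.96), ([147.6, 233.5, 42.0, 52.2], 0.32)]
ice0 [([341.0, 355.8, 15.4, 16.5], 0.77), ([350.4, 330.6, 17.0, 20.7], 0.76), ([365.5, 353.5, 20.4, 21.5], 0.7), ([316.2, 317.7, 10.8, 13.9], 0.69), ([334.2, 315.2, 16.2, 15.4], 0.55), ([324.0, 333.4, 18.5, 19.9], 0.53), ([352.9, 372.0, 15.1, 17.4], 0.52)]
sauce0 [([285.3, 135.4, 22.5, 81.3], 0.96), ([242.3, 98.3, 25.4, 71.6], 0.69), ([243.1, 327.3, 35.1, 59.8], 0.25
[... 577 characters left out ...]
0], 0.5)]
ice_pan [([141.5, 178.9, 61.8, 70.3], 0.62)]
scoop [([224.2, 205.2, 31.6, 74.7], 0.8)]
scoop_tray_in [([221.1, 183.3, 38.7, 74.7], 0.84)]
ice0 [([175.5, 187.7, 5.3, 7.9], 0.63), ([151.3, 200.8, 9.1, 6.6], 0.53), ([189.9, 185.5, 9.2, 14.1], 0.51), ([150.8, 182.7, 5.5, 14.1], 0.48), ([169.4, 199.2, 10.9, 11.3], 0.41)]
sauce0 [([386.5, 242.5, 34.2, 21.0], 0.67), ([300.5, 237.9, 26.9, 21.3], 0.63), ([150.4, 184.4, 6.5, 9.0], 0.43)]
pepper_can [([176.7, 136.6, 23.0, 25.5], 0.66)]
spice_jar [([239.3, 125.1, 25.9, 25.1], 0.88)]
tea_cup [([272.5, 114.9, 26.9, 31.9], 0.76), ([139.8, 176.6, 62.0, 73.5], 0.73)]
dish [([255.7, 244.0, 31.0, 32.5], 0.96), ([275.2, 130.4, 155.5, 97.7], 0.27)]
1.2
```

View pics/scene0.png

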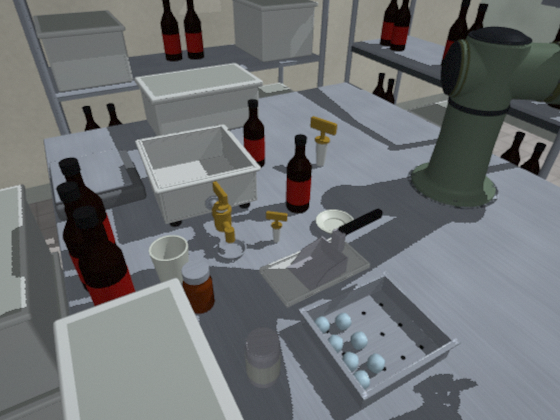

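View pics/top0.png

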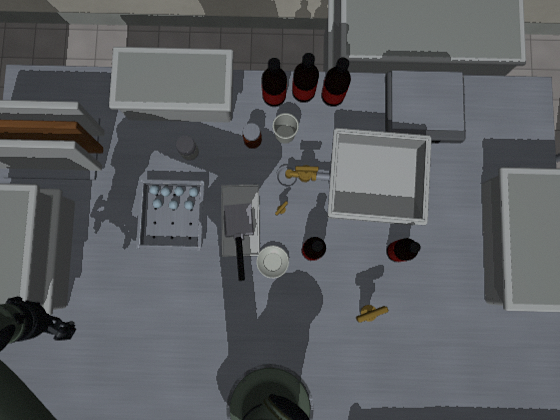

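The top view shows the tub at about (380,176) and the cock with its plug at (303,174). There are two small bottles, at (314,248) and (403,249), and loose decoy plugs at (281,208) and (371,313). The scoop lies in its tray at (240,225), and the ice pan at (172,213) holds about 7 lumps. I'll zoom in next.

```bash
cat > h.py <<'E'
from cell import bot
import numpy as np, cv2
from scipy.spatial.transform import Rotation as R
def cal(n):
    c=bot.calibration(n); return np.array(c["mtx"]),np.array(c["extrinsics"])
def proj(n,P):
    K,E=cal(n); P=np.atleast_2d(P); q=(P@E[:3,:3].T+E[:3,3])@K.T; return q[:,:2]/q[:,2:]
def back(n,uv,z):
    K,E=cal(n); d=E[:3,:3].T@np.linalg.inv(K)@np.array([uv[0],uv[1],1.]); c=-E[:3,:3].T@E[:3,3]
    return c+d*(z-c[2])/d[2]
def crop(src,box,f,name):
    im=cv2.imread(src); l,t,w,h=box
    cv2.imwrite(name,cv2.resize(im[t:t+h,l:l+w],None,fx=f,fy=f,interpolation=cv2.INTER_CUBIC))
def quat(Rm):  # rotation matrix -> wxyz
    q=R.from_matrix(Rm).as_quat(); return np.r_[q[3],q[:3]]
def down(yaw): # tool z down, tool y (closing line) at world angle yaw
    y=np.array([np.cos(yaw),np.sin(yaw),0]); z=np.array([0,0,-1.]); return quat(np.c_[np.cross(y,z),y,z])
E
python3 - <<'E'
from h import *
crop("pics/top0.png",(270,122,170,130),4.7,"pics/c1.png")
crop("pics/top0.png",(132,170,165,120),4.8,"pics/c2.png")
crop("pics/scene0.png",(195,170,110,85),7,"pics/c3.png")
E
```

```text
(no output)
```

View pics/c1.png

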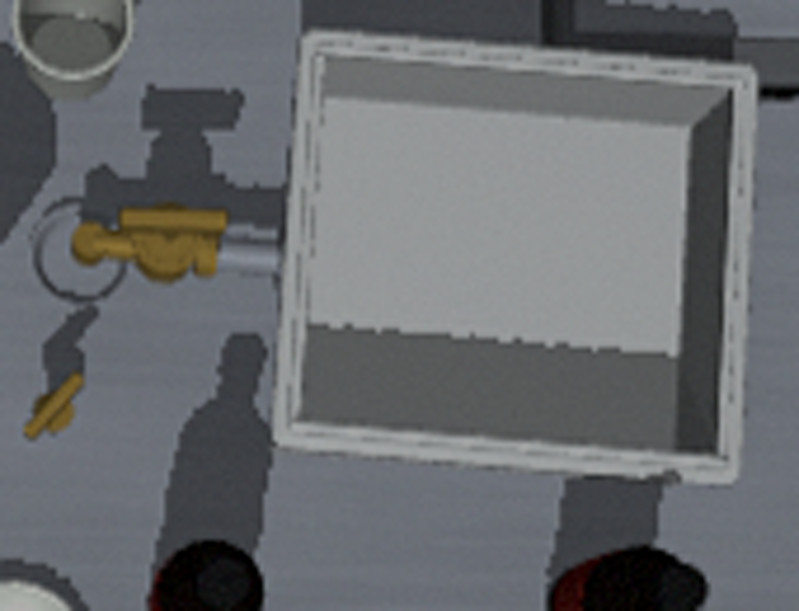

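View pics/c2.png

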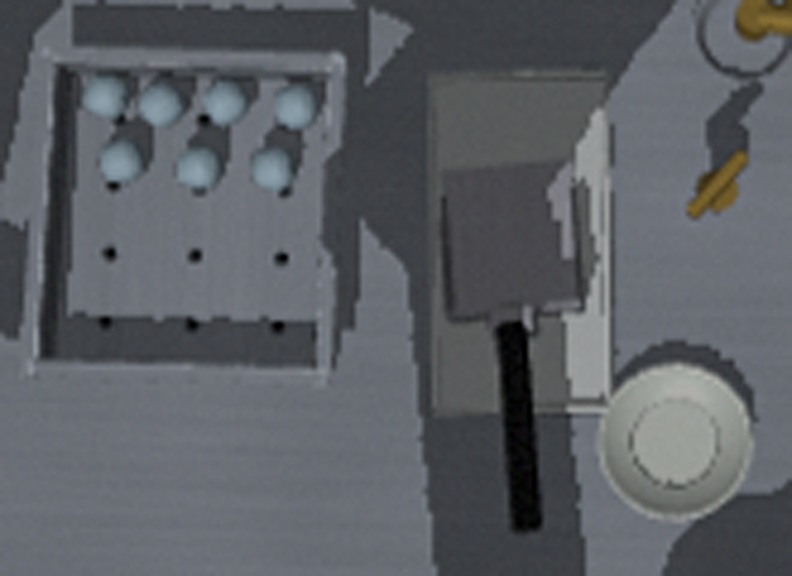

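View pics/c3.png

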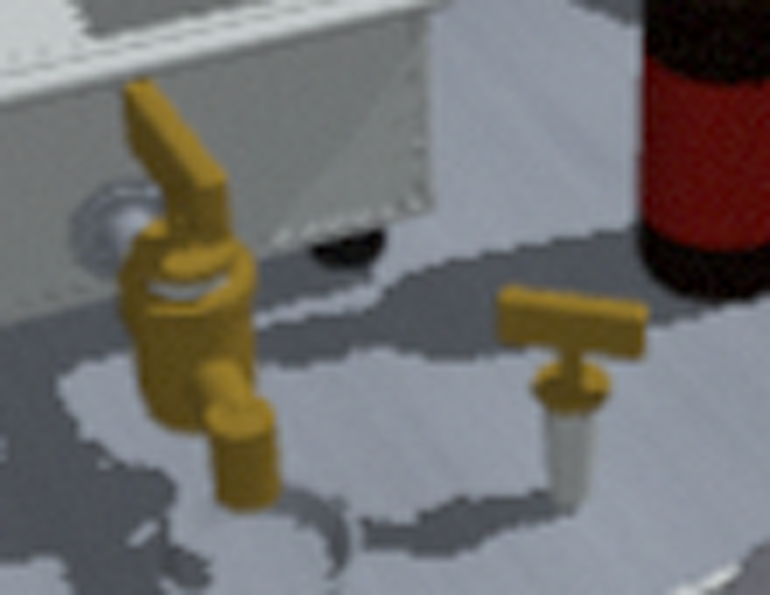

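```bash
python3 - <<'E'
from h import *
np.set_printoptions(precision=4,suppress=True)
def g1(x,y): return (x/4.7+269.6,y/4.7+121.6)
def g2(x,y): return (x/4.8+131.6,y/4.8+169.6)
def B(g,pts,z): return np.array([back("top",g(*p),z)[:2] for p in pts])
def rect(c):
    print(c, "ctr",c.mean(0)); e=np.diff(np.r_[c,c[:1]],axis=0); print("len",np.linalg.norm(e,axis=1),"ang",np.degrees(np.arctan2(e[:,1],e[:,0])))
print("tub");rect(B(g1,[(305,35),(757,70),(738,482),(275,443)],.12))
print("pan");rect(B(g2,[(50,52),(343,55),(326,380),(30,372)],.045))
print("tray");rect(B(g2,[(430,72),(607,72),(610,412),(432,412)],.016))
h=B(g2,[(510,322),(527,530)],.086);print("handle",h,np.degrees(np.arctan2(*(h[0]-h[1])[::-1])),np.linalg.norm(h[0]-h[1]))
print("ice",B(g2,[(105,96),(162,103),(224,101),(296,105),(121,161),(198,167),(272,167)],.022))
p=B(g1,[(122,220),(226,219)],.1345);print("plug",p,p.mean(0),np.degrees(np.arctan2(*(p[1]-p[0])[::-1])),np.linalg.norm(p[1]-p[0]))
print("caps",B(g1,[(222,578),(686,585)],.19))
# bottles from scene base
for b in([285.3,135.4,22.5,81.3],[242.3,98.3,25.4,71.6]):
    print("scene cap",back("scene",(b[0]+b[2]/2,b[1]+3),.187),back("scene",(b[0]+b[2]/2,b[1]+b[3]-6),0))
E
```

```text
tub
[[ 0.7373 -0.155 ]
 [ 0.7232 -0.4075]
 [ 0.4913 -0.3929]
 [ 0.5067 -0.1404]] ctr [ 0.6146 -0.2739]
len [0.2528 0.2323 0.253  0.2311] ang [-93.2089 176.401   86.5099  -3.6319]
pan
[[0.6025 0.3634]
 [0.6048 0.1957]
 [0.4189 0.1973]
 [0.4194 0.3637]] ctr [0.5114 0.28  ]
len [0.1677 0.1859 0.1665 0.1831] ang [-89.2267 179.5175  89.8253  -0.1148]
tray
[[0.6017 0.1488]
 [0.6041 0.0456]
 [0.4062 0.0383]
 [0.4038 0.1402]] ctr [0.504  0.0932]
len [0.1033 0.198  0.1019 0.1981] ang [ -88.6296 -177.89     91.3719    2.5127]
handle [[0.4505 0.092 ]
 [0.3382 0.0791]] 6.58025716590585 0.11307264208210552
ice [[0.5818 0.3362]
 [0.5785 0.3029]
 [0.5806 0.267 ]
 [0.5792 0.2251]
 [0.5439 0.3248]
 [0.5415 0.2801]
 [0.5425 0.2374]]
plug [[ 0.6258 -0.054 ]
 [ 0.6278 -0.1109]] [ 0.6268 -0.0824] -88.06714356735485 0.05691216750070276
caps [[ 0.4271 -0.1064]
 [ 0.4292 -0.344 ]]
scene cap [ 0.434  -0.1067  0.187 ] [ 0.4351 -0.0923  0.    ]
scene cap [ 0.4204 -0.3404  0.187 ] [ 0.4255 -0.3422  0.    ]
```

```bash
python3 - <<'E'
from h import *
np.set_printoptions(precision=3,suppress=True)
for y0 in(2,182):
  for a in(0,30,60,84.5,92):
    print(y0+a,bot.solve_ik([.6265,-.0824,.1035],down(np.radians(y0+a))))
# scoop poses: grip tilt g: tool z leans forward by g at level scoop
def pose(phi,pitch,g): # pitch>0 nose down
    S=R.from_euler('z',phi).as_matrix()@R.from_euler('y',pitch).as_matrix()
    Z=S@R.from_euler('y',-g).as_matrix()
    z=-Z[:,2]; 
    return S,Z
for g in(0,20,35):
  for phi in (0,-15,-30,-60):
    for pitch in(0,-15,45,60):
      S,Z=pose(*np.radians([phi,pitch,g])); out=[]
      for s in(1,-1):
        y=s*Z[:,1]; z=-Z[:,2]; T=np.c_[np.cross(y,z),y,z]
        nose=np.array([.63,-.2,.12]) if pitch>0 else np.array([.55,-.2,.2])
        gr=nose+S@np.array([-.145,0,.072]); tcp=gr+z*.019
        out.append(bot.solve_ik(tcp,quat(T)) is not None)
      print(g,phi,pitch,out,end=' | ')
    print()
E
```

```text
2 [-0.248  0.579 -0.136  0.857  0.     1.288]
32 [-0.248  0.579 -0.136  0.857  0.     0.765]
62 [-0.248  0.579 -0.136  0.857  0.     0.241]
86.5 [-0.248  0.579 -0.136  0.857  0.    -0.186]
94 [-0.248  0.579 -0.136  0.857  0.    -0.317]
182 [-0.248  0.579 -0.136  0.857  0.    -1.853]
212 [-0.248  0.579 -0.136  0.857  0.    -2.377]
242 [-0.248  0.579 -0.136  0.857  0.    -2.9  ]
266.5 [-0.248  0.579 -0.136  0.857  0.     2.955]
274 [-0.248  0.579 -0.136  0.857  0.     2.824]
0 0 0 [True, True] | 0 0 -15 [True, True] | 0 0 45 [False, False] | 0 0 60 [False, False] | 
0 -15 0 [True, True] | 0 -15 -15 [True, True] | 0 -15 45 [False, False] | 0 -15 60 [False, False] | 
0 -30 0 [True, True] | 0 -30 -15 [True, True] | 0 -30 45 [False, False] | 0 -30 60 [False, False] | 
0 -60 0 [True, True] | 0 -60 -15 [True, True] | 0 -60 45 [False, False] | 0 -60 60 [False, False] | 
20 0 0 [True, True] | 20 0 -15 [True, True] | 20 0 45 [True, True] | 20 0 60 [False, False] | 
20 -15 0 [True, True] | 20 -15 -15 [True, True] | 20 -15 45 [True, True] | 20 -15 60 [False, False] | 
20 -30 0 [True, True] | 20 -30 -15 [True, True] | 20 -30 45 [True, True] | 20 -30 60 [False, False] | 
20 -60 0 [True, True] | 20 -60 -15 [True, True] | 20 -60 45 [True, True] | 20 -60 60 [False, False] | 
35 0 0 [True, True] | 35 0 -15 [True, True] | 35 0 45 [True, True] | 35 0 60 [True, True] | 
35 -15 0 [True, True] | 35 -15 -15 [False, False] | 35 -15 45 [True, True] | 35 -15 60 [True, True] | 
35 -30 0 [True, True] | 35 -30 -15 [False, False] | 35 -30 45 [True, True] | 35 -30 60 [True, True] | 
35 -60 0 [True, True] | 35 -60 -15 [True, True] | 35 -60 45 [True, True] | 35 -60 60 [True, True] |
```

```bash
python3 - <<'E'
from h import *
np.set_printoptions(precision=4,suppress=True)
p=bot.read_position(); bot.move_linear([p[0],p[1],.3],.2)
x,y=.6266,-.0824
bot.move_pose([x,y,.24],down(np.radians(2)))
bot.set_gripper(.5,grasp_force=90)
bot.move_linear([x,y,.1035],.12)
f0=np.array(bot.read_ft_force()); print("f0",f0)
bot.set_gripper(0); print("w",bot.read_gripper_width(),bot.read_ft_force(),bot.read_moment())
t=bot.read_clock()
z=.1035
for i in range(8):
    z-=.0005; bot.move_linear([x,y,z],.02)
    f=np.array(bot.read_ft_force())-f0
    print(i,z,bot.read_position(),f,bot.read_clock()-t)
    if f[2]>14: break
E
```

```text
f0 [ 0.9471 -0.1449 -0.4826]
w 0.11302475651820874 [2.4971 0.6507 1.5071] [ 0.1879 -0.6701  0.0018]
0 0.103 [ 0.628  -0.0825  0.1042] [1.8598 1.7632 5.545 ] 0.25
1 0.1025 [ 0.628  -0.0824  0.1039] [1.7468 1.4927 7.1001] 0.5
2 0.102 [ 0.628  -0.0825  0.1038] [0.6218 0.4698 8.7852] 0.75
3 0.10149999999999999 [ 0.628  -0.0825  0.1035] [ 1.1407  1.776  11.4374] 1.0
4 0.10099999999999999 [ 0.6281 -0.0825  0.1034] [ 0.0754  1.9659 12.5985] 1.25
5 0.10049999999999999 [ 0.6282 -0.0825  0.1032] [ 0.9807  2.5803 14.6747] 1.5
```

```bash
python3 - <<'E'
from h import *
np.set_printoptions(precision=4,suppress=True)
x,y,z=.628,-.0825,.1003; fz0=-.48
def yaw():
    q=np.array(bot.read_tool_rot()); yv=R.from_quat(np.r_[q[1:],q[0]]).as_matrix()[:,1]; return np.degrees(np.arctan2(yv[1],yv[0]))
a=2; n=0
while n<40:
    n+=1
    a=min(a+5,86.5)
    bot.move_linear([x,y,z],.05,rotation=down(np.radians(a)))
    f=bot.read_ft_force()[2]-fz0
    if n%2==0 or a>80: print(a,round(yaw(),1),round(z,4),bot.read_position()[2].round(4) if hasattr(bot.read_position()[2],'round') else bot.read_position()[2],round(f,1),round(bot.read_moment()[2],2))
    z-=np.clip((16-f)/6500,-.0012,.0015)
    if a>=86.5 and abs(f-16)<2 and yaw()>82: break
    
E
```

```text
12 12.1 0.1001 0.1024 14.0 0.3
22 22.1 0.0996 0.1019 15.3 0.42
32 32.1 0.0994 0.1017 13.7 0.43
42 42.1 0.0989 0.1015 13.9 0.51
52 52.1 0.0985 0.1012 14.4 0.47
62 62.1 0.0981 0.101 15.9 0.56
72 72.2 0.0979 0.1009 15.8 0.59
82 82.2 0.0979 0.1008 15.3 0.58
86.5 86.7 0.0978 0.1007 15.4 0.63
```

```bash
python3 - <<'E'
from h import *
import cv2
x,y,z=.628,-.0825,.0974; fz0=-.48
a=86.5
for tgt in (106.5,66.5,106.5,86.5):
    while abs(a-tgt)>1e-6:
        a+=np.clip(tgt-a,-5,5)
        bot.move_linear([x,y,z],.05,rotation=down(np.radians(a)))
        f=bot.read_ft_force()[2]-fz0
        z-=np.clip((19-f)/6500,-.0012,.0015)
    print(a,round(z,4),round(float(bot.read_position()[2]),4),round(f,1),round(bot.read_moment()[2],2))
cv2.imwrite("pics/s1.png",bot.camera("scene")[:,:,::-1]); 
crop("pics/s1.png",(170,140,120,100),6,"pics/c4.png")
E
```

```text
106.5 0.0971 0.1005 18.4 0.66
66.5 0.095 0.0984 18.0 -1.25
106.5 0.0952 0.0986 20.3 0.97
86.5 0.0952 0.0987 21.4 -1.13
```

View pics/c4.png

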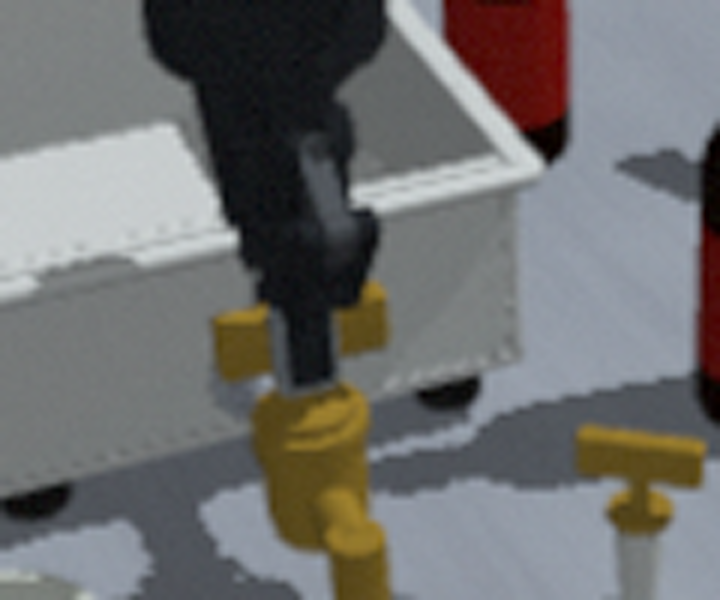

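The collar is down on the cock with no shank showing, and the bar lies square across the pipe. I'll release it and check.

```bash
python3 - <<'E'
from h import *
bot.set_gripper(.45); bot.move_linear([.628,-.0825,.26],.15)
bot.move_pose([.45,-.1,.36],down(np.radians(0)))
bot.wait(.3)
for n in("scene","top"): cv2.imwrite(f"pics/{n}2.png",bot.camera(n)[:,:,::-1])
print([(d["bbox"],round(d["confidence"],2)) for d in bot.search_frame("top","sauce0")],bot.read_clock())
a=cv2.imread("pics/scene2.png")[170:240,195:275]; b=cv2.imread("pics/top2.png")[120:270,130:300]
a=cv2.resize(a,(400,350),interpolation=cv2.INTER_CUBIC);b=cv2.resize(b,(397,350),interpolation=cv2.INTER_CUBIC)
cv2.imwrite("pics/c5.png",np.hstack([a,b]))
E
```

```text
[([385.3, 242.5, 32.1, 18.5], 0.67), ([243.7, 123.9, 22.2, 29.3], 0.49), ([223.8, 205.9, 27.6, 70.7], 0.46)] 21.4583
```

View pics/c5.png

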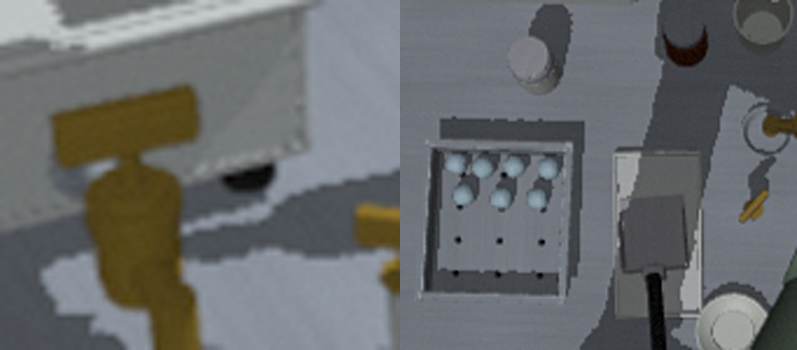

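```bash
python3 - <<'E'
from h import *
q=down(np.radians(86.5))
for (bx,by),(tx,ty) in (((.427,-.342),(.6649,-.3522)),((.430,-.1067),(.5551,-.3454))):
    bot.move_pose([bx,by,.30],q); bot.set_gripper(.9,grasp_force=60)
    bot.move_linear([bx,by,.147],.12); bot.set_gripper(0)
    print("w",bot.read_gripper_width(),bot.read_finger_force())
    bot.move_linear([bx,by,.31],.15); print("w",bot.read_gripper_width(),bot.read_ft_force())
    bot.move_linear([tx,ty,.31],.18); bot.move_linear([tx,ty,.192],.12)
    print(bot.move_linear([tx,ty,.170],.03,until_force=4),bot.read_position())
    bot.set_gripper(.5); bot.move_linear([tx,ty,.31],.15)
bot.move_pose([.35,-.2,.36],q)
bot.wait(.2)
for n in("scene","top"): cv2.imwrite(f"pics/{n}3.png",bot.camera(n)[:,:,::-1])
print(bot.read_clock())
a=cv2.imread("pics/scene3.png")[70:270,120:310]; b=cv2.imread("pics/top3.png")[110:290,200:450]
cv2.imwrite("pics/c6.png",np.hstack([cv2.resize(a,(332,350)),cv2.resize(b,(460,350),interpolation=cv2.INTER_CUBIC)]))
crop("pics/top3.png",(132,170,165,120),4.8,"pics/c7.png")
E
```

```text
w 0.2970493936823432 58.50942671298981
w 0.29552186936249863 [ 0.27867951 -0.12978992 -4.68706903]
True [ 0.66529943 -0.35208083  0.17847447]
w 0.2974161157873072 58.490002155303955
w 0.29306995978582756 [ 0.04109251  0.1764976  -3.51414755]
True [ 0.55538692 -0.34542076  0.17838088]
42.1167
```

View pics/c6.png

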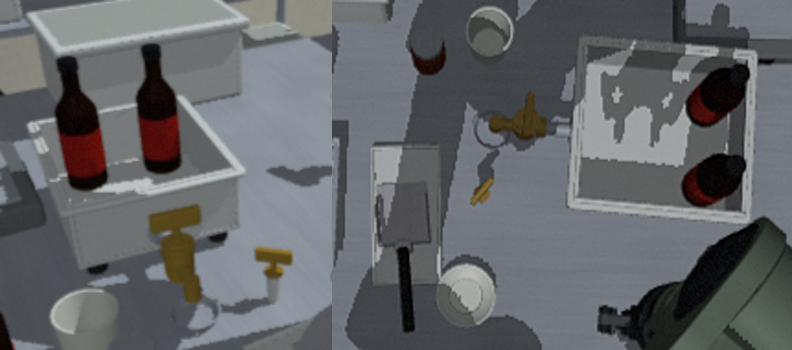

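View pics/c7.png

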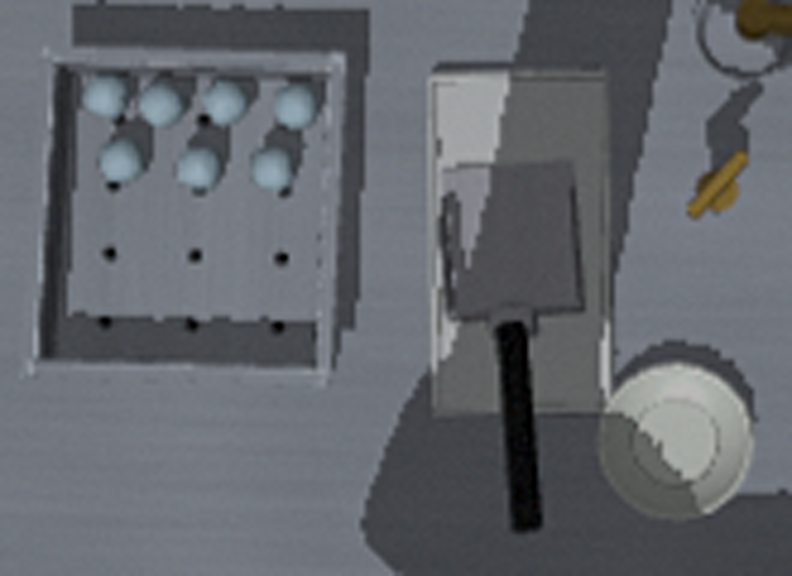

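```bash
cat >> h.py <<'E'
G=np.radians(25)
def sp(nose,yaw,pitch,s=1):   # degrees; pitch>0 nose down -> tcp, quat
    S=R.from_euler('z',yaw,degrees=True).as_matrix()@R.from_euler('y',pitch,degrees=True).as_matrix()
    Z=S@R.from_euler('y',-G).as_matrix()
    y=s*Z[:,1]; z=-Z[:,2]
    return np.asarray(nose)+S@np.array([-.145,0,.072])+z*.019, quat(np.c_[np.cross(y,z),y,z])
SG=1
def go(nose,yaw,pitch,v=.12,**k):
    p,q=sp(nose,yaw,pitch,SG); return bot.move_linear(p,v,rotation=q,**k)
E
python3 - <<'E'
from h import *
import h
np.set_printoptions(precision=2,suppress=True)
c,s=np.cos(np.radians(6.58)),np.sin(np.radians(6.58))
o=np.array([.504,.098,.004]); n0=o+.045*np.array([c,s,0])
for s_ in(1,-1):
  for g in (20,25,30):
    h.G=np.radians(g)
    W=[(n0,6.6,0),(n0+[0,0,.12],6.6,0),([.5,.316,.1],0,30),([.5,.316,.01],0,30),([.537,.316,.01],0,0),([.594,.316,.01],0,0),([.589,.316,.04],0,-20),([.56,.316,.17],0,-20),([.594,.242,.01],0,0),([.56,.1,.2],0,-20),([.62,-.22,.17],-5,-15),([.62,-.22,.17],-5,0),([.62,-.22,.13],-5,30),([.62,-.22,.1],-5,50),([.62,-.22,.1],-5,60)]
    print(s_,g,[(lambda j: None if j is None else round(j[5],2))(bot.solve_ik(*sp(*w,s_))) for w in W])
E
```

```text
1 20 [np.float64(-0.1), np.float64(-0.1), np.float64(0.46), np.float64(0.46), np.float64(0.62), np.float64(0.55), np.float64(0.6), np.float64(0.65), np.float64(0.41), np.float64(0.09), np.float64(-0.6), np.float64(-0.54), np.float64(-0.38), np.float64(-0.28), None]
1 25 [np.float64(-0.11), np.float64(-0.11), np.float64(0.49), np.float64(0.49), np.float64(0.64), np.float64(0.56), np.float64(0.59), np.float64(0.64), np.float64(0.42), np.float64(0.09), np.float64(-0.6), np.float64(-0.56), np.float64(-0.4), np.float64(-0.3), None]
1 30 [np.float64(-0.11), np.float64(-0.11), np.float64(0.51), np.float64(0.51), np.float64(0.65), np.float64(0.57), np.float64(0.57), np.float64(0.63), np.float64(0.42), None, np.float64(-0.6), np.float64(-0.57), np.float64(-0.42), np.float64(-0.32), np.float64(-0.27)]
-1 20 [np.float64(3.04), np.float64(3.04), np.float64(-2.68), np.float64(-2.68), np.float64(-2.52), np.float64(-2.59), np.float64(-2.54), np.float64(-2.5), np.float64(-2.74), np.float64(-3.05), np.float64(2.55), np.float64(2.6), np.float64(2.76), np.float64(2.87), None]
-1 25 [np.float64(3.03), np.float64(3.03), np.float64(-2.65), np.float64(-2.65), np.float64(-2.51), np.float64(-2.58), np.float64(-2.55), np.float64(-2.5), np.float64(-2.73), np.float64(-3.05), np.float64(2.54), np.float64(2.59), np.float64(2.74), np.float64(2.84), None]
-1 30 [np.float64(3.03), np.float64(3.03), np.float64(-2.63), np.float64(-2.63), np.float64(-2.49), np.float64(-2.58), np.float64(-2.57), np.float64(-2.51), np.float64(-2.72), None, np.float64(2.54), np.float64(2.58), np.float64(2.72), np.float64(2.82), np.float64(2.88)]
```

```bash
sed -i 's/np.radians(25)/np.radians(28)/' h.py; python3 - <<'E'
from h import *
c,s=np.cos(np.radians(6.58)),np.sin(np.radians(6.58))
n0=np.array([.504,.098,.004])+.045*np.array([c,s,0])
p,q=sp(n0+[0,0,.15],6.6,0); bot.move_pose(p,q)
bot.set_gripper(.6,grasp_force=100)
f0=np.array(bot.read_ft_force())
go(n0,6.6,0); bot.set_gripper(0); print(bot.read_gripper_width(),bot.read_finger_force(),np.array(bot.read_ft_force())-f0)
go(n0+[0,0,.13],6.6,0,.1); bot.wait(.2)
for n in("scene","top"): cv2.imwrite(f"pics/{n}4.png",bot.camera(n)[:,:,::-1])
print(bot.read_gripper_width(),np.array(bot.read_ft_force())-f0,bot.read_clock())
K=[proj("scene",n0+[0,0,.13])[0],proj("top",n0+[0,0,.13])[0]]; print(K)
a=cv2.imread("pics/scene4.png"); b=cv2.imread("pics/top4.png")
for im,k in((a,K[0]),(b,K[1])): cv2.circle(im,tuple(int(v) for v in k),2,(0,0,255),-1)
cv2.imwrite("pics/c8.png",np.hstack([cv2.resize(a[130:310,230:430],(400,360),interpolation=cv2.INTER_CUBIC),cv2.resize(b[120:300,130:330],(400,360),interpolation=cv2.INTER_CUBIC)]))
E
```

```text
0.16899190671642164 97.21853256225586 [-3.22117801  0.04702857  6.25482906]
0.17150627253397907 [-0.68390035 -0.14970038 -1.27005958] 47.1833
[array([300.81497013, 227.13160066]), array([233.45002395, 196.58391083])]
```

View pics/c8.png

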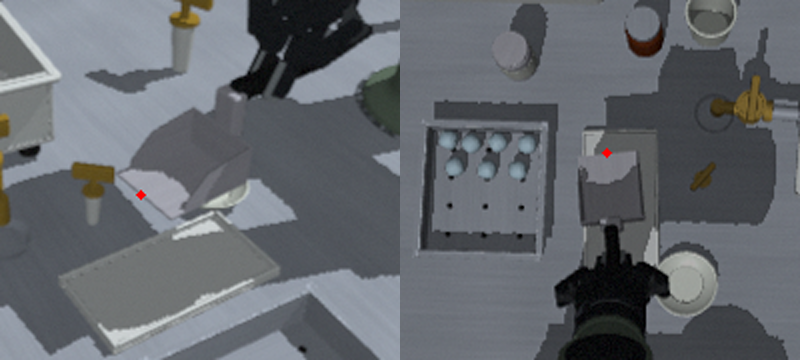

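The scoop is held level and its nose is where I predicted. Next is the first scooping pass, on the left side of the pan.

```bash
cat >> h.py <<'E'
def F(): return np.array(bot.read_ft_force()).round(1)
def scoop_pass(y,yaw=0,xw=.594):
    go([.50,y,.17],yaw,25,.15); go([.50,y,.03],yaw,28,.12)
    hit=go([.50,y,.004],yaw,28,.03,until_force=4)
    p=np.array(bot.read_position()); zz=p[2]-sp([.5,y,0],yaw,28,SG)[0][2]
    print("floor",hit,zz,F()); zf=min(max(zz,.006),.012)
    go([.515,y,zf],yaw,14,.06); go([.537,y,zf],yaw,0,.06); print("flat",F())
    hit=go([xw+.004,y,zf-.0005],yaw,0,.07,until_force=12)
    p=np.array(bot.read_position()); xn=p[0]-sp([0,y,0],yaw,0,SG)[0][0]; print("wall",hit,xn,F())
    for a in(5,10,15,18):
        r=np.radians(a); go([xn-.001-.09*(1-np.cos(r)),y,zf+.001+.09*np.sin(r)],yaw,-a,.06)
    go([xn-.01,y,.14],yaw,-18,.12); print("up",F())
def look(n,box,f,name):
    for k in("scene","top"): cv2.imwrite(f"pics/{k}{n}.png",bot.camera(k)[:,:,::-1])
    a=cv2.imread(f"pics/scene{n}.png")[120:400,130:470]; b=cv2.imread(f"pics/top{n}.png")[box[1]:box[1]+box[3],box[0]:box[0]+box[2]]
    h=360; rs=lambda i:cv2.resize(i,(int(i.shape[1]*h/i.shape[0]),h),interpolation=cv2.INTER_CUBIC)
    o=np.hstack([rs(a),rs(b)]); o=cv2.resize(o,None,fx=min(1,800/o.shape[1]),fy=min(1,800/o.shape[1])); cv2.imwrite(name,o)
E
python3 - <<'E'
from h import *
go([.53,.2,.17],0,0); scoop_pass(.314)
bot.wait(.2); look(5,(130,150,170,150),1,"pics/c9.png"); print(bot.read_clock())
E
```

```text
floor True 0.008437045954352601 [-2.1 -1.3  5.9]
flat [-2.5 -1.9  3.9]
wall True 0.5785675790368314 [1.  0.4 0.4]
up [ 0.2 -0.1 -2. ]
55.5833
```

View pics/c9.png

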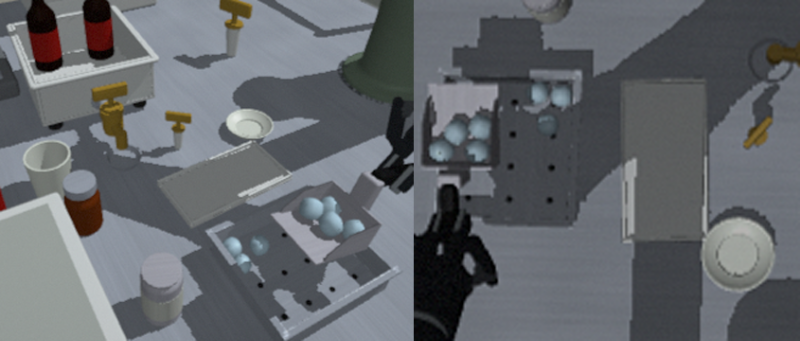

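Four lumps are in the scoop and three are left at the pan's right corner. Now I'll pour.

```bash
cat >> h.py <<'E'
def pour():
    go([.56,.2,.20],0,-16,.2); go([.57,0,.20],-2,-15,.22); go([.62,-.212,.18],-5,-15,.2)
    for a,z in((0,.16),(15,.14),(30,.12),(42,.105),(50,.10)): go([.615,-.212,z],-5,a,.08)
    bot.wait(.4); go([.60,-.212,.10],-5,53,.15); bot.wait(.3)
    for a,z in((30,.14),(0,.18)): go([.61,-.212,z],-5,a,.15)
E
python3 - <<'E'
from h import *
print(bot.solve_ik(*sp([.6,-.212,.1],-5,53)) is not None)
pour()
go([.57,0,.2],-2,0,.2); look(6,(130,120,320,200),1,"pics/c10.png"); print(bot.read_clock())
E
```

```text
True
64.675
```

View pics/c10.png

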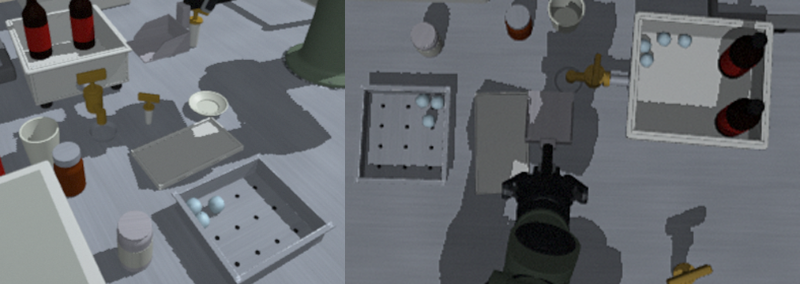

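```bash
python3 - <<'E'
from h import *
go([.53,.2,.19],0,0,.2); scoop_pass(.244)
bot.wait(.2); look(7,(130,150,170,150),1,"pics/c11.png"); print(bot.read_clock())
E
```

```text
floor True 0.008448002610672953 [-1.9 -0.1  5.3]
flat [-13.3   0.9  16. ]
wall True 0.5949961988760509 [-4.1  0.8  4.7]
up [-0.3 -0.5 -1.5]
73.0583
```

View pics/c11.png

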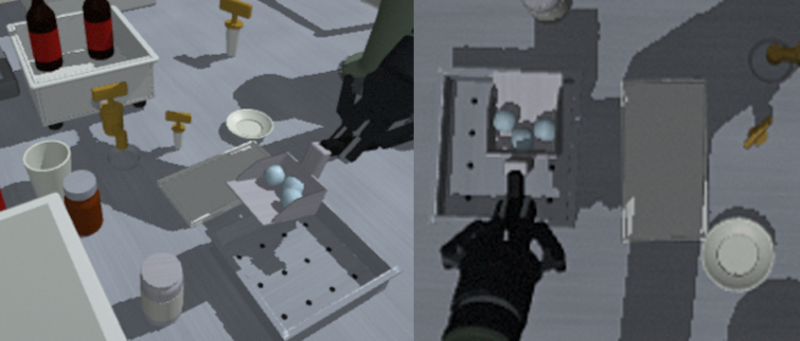

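All three remaining lumps are in the scoop. I'll pour them, then lay the scoop back in its tray.

```bash
python3 - <<'E'
from h import *
pour(); go([.57,0,.2],-2,0,.2); bot.wait(.2)
look(8,(130,120,320,200),1,"pics/x.png")
n=np.array([.549,.096,0]); go(n+[0,0,.12],2.3,0,.15); go(n+[0,0,.02],2.3,0,.12)
print(go(n+[0,0,.000],2.3,0,.03,until_force=3),np.array(bot.read_position())-sp(n,2.3,0)[0],F())
bot.set_gripper(.5); p=np.array(bot.read_position()); 
q=np.array(bot.read_tool_rot()); zt=R.from_quat(np.r_[q[1:],q[0]]).as_matrix()[:,2]
bot.move_linear(p-.12*zt,.12); p=np.array(bot.read_position()); bot.move_linear([.30,.2,.35],.2); bot.wait(.3)
look(9,(130,120,320,200),1,"pics/c12.png"); print(bot.read_clock())
E
```

```text
True [3.59222422e-04 5.61506941e-05 6.12538650e-03] [-1.1 -0.5  3.6]
87.7167
```

View pics/c12.png

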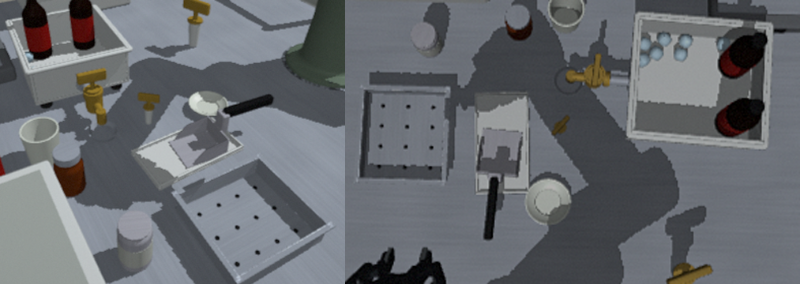

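The ice is in the tub and the scoop is in its tray. My picture budget is used up, so I'll check the ice count and whether the scoop lies level from numbers.

```bash
python3 - <<'E'
from h import *
np.set_printoptions(precision=4,suppress=True)
t=cv2.imread("pics/top9.png"); s=cv2.imread("pics/scene9.png")
def comps(m,lo): 
    n,l,st,c=cv2.connectedComponentsWithStats(m.astype(np.uint8)); return [(c[i].round(1),st[i][:5]) for i in range(1,n) if st[i][4]>=lo]
m=(t.max(2)<25); m[:,:215]=0;m[:,260:]=0;m[:190]=0;m[300:]=0
for c,st in comps(m,30):
    print("handle",c,st); l,tp,w,h,_=st
    ys,xs=np.where(m[tp:tp+h,l:l+w]); ys=ys+tp;xs=xs+l
    e=[(xs[ys<=tp+2].mean(),tp),(xs[ys>=tp+h-3].mean(),tp+h)]
    P=[back("top",k,.086) for k in e]; print(P,np.linalg.norm(P[0]-P[1]))
    d=(P[0]-P[1])/np.linalg.norm(P[0]-P[1]); o=P[0]+.054*d; o[2]=.004; print("origin",o,"tray .504 .093")
    print("scene predicted handle ends if level",proj("scene",[o+[0,0,.082]-.054*d,o+[0,0,.082]-.169*d]))
m=(s.max(2)<40); m[:,:320]=0; m[:,400:]=0; m[:190]=0; m[260:]=0
print("scene dark",comps(m,30))
b=t.astype(int); m=(b[:,:,0]-b[:,:,2]>22)&(b[:,:,0]>90); m[:,:325]=0
for c,st in comps(m,6): print("ice",c,st,back("top",c,.045)[:2])
for k in("top","scene"):
    bot.camera(k); print([(np.array(d["bbox"]).round(),round(d["confidence"],2)) for d in bot.search_frame(k,"ice0")])
E
```

```text
handle [232.6 266.1] [228 245  10  43 230]
[array([0.4285, 0.1001, 0.086 ]), array([0.317, 0.107, 0.086])] 0.11166212113978577
origin [0.4824 0.0967 0.004 ] tray .504 .093
scene predicted handle ends if level [[351.1555 226.7053]
 [397.7142 211.9453]]
scene dark [(array([375.3, 223.3]), array([350, 213,  49,  22, 453], dtype=int32))]
ice [354.4 147.6] [351 144   8   8  49] [ 0.7091 -0.2194]
ice [369.3 148.7] [366 145   8   8  49] [ 0.707  -0.2607]
ice [340.8 150.7] [338 147   7   8  44] [ 0.6994 -0.1818]
ice [393.4 151. ] [392 148   4   7  20] [ 0.702  -0.3274]
ice [348.8 157.5] [345 154   9   8  51] [ 0.6807 -0.204 ]
ice [365.6 158.2] [362 155   8   8  52] [ 0.6798 -0.2504]
ice [339.8 162.3] [337 159   7   8  41] [ 0.6665 -0.1793]
[(array([392., 144.,   9.,  12.]), 0.64), (array([338., 159.,   3.,  10.]), 0.63), (array([364., 148.,   9.,   6.]), 0.63), (array([343., 150.,   8.,  12.]), 0.57), (array([338., 150.,   8.,   3.]), 0.49), (array([350., 142.,   7.,  11.]), 0.45), (array([364., 155.,   4.,   8.]), 0.4)]
[(array([154., 171.,   8.,  13.]), 0.37)]
```

```bash
python3 - <<'E'
from h import *
from scipy.optimize import minimize
np.set_printoptions(precision=4,suppress=True)
def fit(tag,x0):
    M={}
    for k,th,(x1,x2,y1,y2) in(("top",25,(215,262,190,300)),("scene",40,(320,402,190,262))):
        im=cv2.imread(f"pics/{k}{tag}.png"); m=np.zeros(im.shape[:2],np.uint8); m[y1:y2,x1:x2]=(im.max(2)<th)[y1:y2,x1:x2]
        n,l,st,_=cv2.connectedComponentsWithStats(m); i=1+np.argmax(st[1:,4]); M[k]=(l==i).astype(np.float32)*255
    C=np.array([[x,y,z] for x in(-.054,-.169) for y in(-.008,.008) for z in(.062,.082)])
    def cost(p):
        S=R.from_euler('ZY',[p[3],p[4]]).as_matrix(); P=C@S.T+p[:3]; c=0
        for k,m in M.items():
            h=cv2.convexHull(((proj(k,P)+.5)*16).astype(np.int32).reshape(-1,1,2)); o=np.zeros(m.shape,np.uint8)
            cv2.fillConvexPoly(o,h,255,cv2.LINE_AA,4); c+=np.abs(o-m).sum()/m.sum()
        return c
    b=min((minimize(cost,np.array(x0)+[0,0,dz,0,dp],method="Nelder-Mead",options=dict(initial_simplex=np.array(x0)+np.vstack([np.zeros(5),np.diag([.008,.008,.008,.08,.08])]),maxiter=600)) for dz in(0,) for dp in(0,)),key=lambda r:r.fun)
    print(tag,b.x,b.fun)
fit("0",[.504,.098,.004,.115,0]); fit("9",[.482,.097,.004,-.06,0])
E
```

```text
0 [ 0.5072  0.1003  0.0061  0.1242 -0.0352] 1.1127783060073853
9 [ 0.4865  0.098   0.0051 -0.0531 -0.0317] 1.2060059309005737
```

The fitted pitch and height match the start picture, where the scoop lay level. All 7 lumps are in the tub, so I'm handing in.

```bash
python3 -c "
from cell import bot
print(bot.close_job(), bot.read_clock())"
```

```text
the job is handed in; nothing more can be done
the job is handed in; nothing more can be done
```

The job is handed in (no verdict was returned): the drain plug is shut, both sauce bottles stand in the tub, all seven ice lumps are in the tub, and the scoop lies flat in its tray.

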